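# Square up the lot tags and hold the date stamp over them

## Task

Set the two loose lot tags in the pin rack, flat and squarely on the tag that is already there and with their eyelet holes at the same end as its hole, so that every tag of the pile takes the date in the same spot. Then bring the date stamp from the open table right of the pouch pile, by its round grip, and finish with it still held in the gripper, upright, lined up and centred about 1 cm above the date box of the top tag: the date wheels are still to be checked, so it must not be let go, pressed down anywhere or touch a tag. Leave the pouches, label roll and tub where they are.

Things in the scene. Friction and masses are not known exactly. Their poses are not given: they have to be found in the camera images.
- tag_rack: fixed aluminium stamping rack, plate 88 x 134 mm (x, y), top 9 mm above the table. Eight 8 mm steel pins, 24 mm above the plate (last 6 mm tapered), frame the tag pile with 2.5 mm play all round: at x +-15, y +-56.5 and x +-33.5, y +-38 mm; the middles of the long sides are open for fingers. Origin: table level, mid pile. A seated tag has its origin and axes over the rack's, same directions
- tag_a: stiff brown fibreboard lot tag lying flat, 54 x 100 x 6 mm (x, y, z), 30 g. A 9 mm brass-ringed eyelet hole is 38 mm from the middle towards +y; a white framed date box, 38 x 58 mm, is centred 14 mm towards -y, on top. Origin: centre of the underside. This one already lies in the rack, eyelet at the rack's +y end, and stays there as the bottom of the pile
- tag_b: stiff brown fibreboard lot tag lying flat, 54 x 100 x 6 mm (x, y, z), 30 g. A 9 mm brass-ringed eyelet hole is 38 mm from the middle towards +y; a white framed date box, 38 x 58 mm, is centred 14 mm towards -y, on top. Origin: centre of the underside. Loose on the table, on the rack's side of the pouch pile
- tag_c: stiff brown fibreboard lot tag lying flat, 54 x 100 x 6 mm (x, y, z), 30 g. A 9 mm brass-ringed eyelet hole is 38 mm from the middle towards +y; a white framed date box, 38 x 58 mm, is centred 14 mm towards -y, on top. Origin: centre of the underside. Loose on the table, beyond the pouch pile (on the right), where it and the stamp may have changed places
- tag_a_eye (a point): centre of tag_a's eyelet hole, at its top face
- tag_b_eye (a point): centre of tag_b's eyelet hole, at its top face
- tag_c_eye (a point): centre of tag_c's eyelet hole, at its top face
- tag_a_box (a point): centre of tag_a's date box, at its top face (axes as the tag's)
- tag_b_box (a point): centre of tag_b's date box, at its top face (axes as the tag's)
- tag_c_box (a point): centre of tag_c's date box, at its top face (axes as the tag's)
- date_stamp: a black self-inking date stamp standing upright on its feet, 100 mm tall, 0.12 kg (varies). Its frame is 28 mm (x) x 46 mm (y) and 46 mm tall; above it, on a 14 mm neck, is a round grip 34 mm in diameter, 63 to 100 mm above the feet, by which it is held. Origin: centre of its underside, between the feet; z up. Either way round is alike. (A second stamp, out of reach behind the bag sealer, is not meant)
- date_stamp_plunger (a joint): how far the stamp's grip is pressed down into its frame, 0 (sprung up) to 0.008 m (printing); a light spring holds it up, and the frame hangs from the grip when it is lifted
- pouch_l0: a flat vacuum pouch of green vegetable, about 150 x 206 x 24 mm, 0.53 kg. Origin: centre of its underside. Bystander, bottom of a pile of four, about 97 mm high, that lies across the way between the stamp and the rack
- pouch_l1: a flat vacuum pouch of green vegetable, about 150 x 206 x 24 mm, 0.53 kg. Origin: centre of its underside. Bystander, second in the pile
- pouch_l2: a flat vacuum pouch of green vegetable, about 150 x 206 x 24 mm, 0.53 kg. Origin: centre of its underside. Bystander, third in the pile
- pouch_l3: a flat vacuum pouch of green vegetable, about 150 x 206 x 24 mm, 0.53 kg. Origin: centre of its underside. Bystander, top of the pile
- label_roll: a white roll of labels, 92 mm across, 52 mm tall, standing on its end in front of the pouch pile. Origin: centre of its underside. Bystander
- tie_tub: a small round white tub, 70 mm across, 45 mm tall, behind the pouch pile on the right. Origin: centre of its underside. Bystander

How it is judged:
By the outcome, as a careful person would: the job done as asked, in the order asked, and still so for the second after the job is handed in, while the arm keeps its last pose, push and grip.
It also fails if it takes over 72 s, if anything falls off the work surface, if the arm or the gripper's body presses on something with over 40 N, if the wrist force passes 120 N, or if a joint passes its speed limit or range.

## Robot

A 7-joint arm with a two-finger parallel gripper is mounted at the origin on a cart in front of the work surface, level with it; the furniture and walls round the work are solid. World frame = base frame: x ahead of the robot, y to its left, z up, the work surface at z = 0. Lengths are in m, angles in rad, forces in N, time in s.
With the tool pointing down it reaches from about 0.4 to 0.85 m from the base axis. Payload 4.4 kg.
Tool frame: the origin (TCP) lies at the very end of the fingers, on their centre line; the grasp point (between the pads) lies 19 mm behind it (manip.pinch_z is the distance from the TCP to the grasp point, in m); z points along the fingers, y is the line along which they close (so a half turn about z gives the same grasp; the last joint's range is limited). The gripper opens to 94 mm and grips with 3 to 60 N. Pads are 16 mm wide; open, the fingers measure 119 mm over their backs; the gripper's body (75 mm by 177 mm) begins 78 mm behind the grasp point.
Start: joints at [1.233, 0.628, 0.038, 1.517, -0.027, 0.996, -0.02], TCP at [0.175, -0.626, 0.205] pointing down, gripper open.
Joint ranges: [-3.06, 3.06], [-0.37, 2.12], [-1.25, 1.32], [0.18, 2.47], [-1.1, 4.24], [0.23, 1.98], [-2.94, 2.94]. Speed limits (rad/s): [2.57, 2.57, 3.14, 3.14, 3.14, 3.14, 3.14].

## Interface

Orientations are given as a unit quaternion [x, y, z, w].
In Python, from workcell import manip gives the robot as it stands. The module is installed in compiled form; this text tells all that it offers.
- The arm moves only by the tool move_arm, never from a script. Its arguments are lists of equal length, an entry for each row: "slide": the shift along the tool's x, y, z in mm, a list of three; "spin": the turn about the tool's z in degrees. In form: {"slide": [[dx, dy, dz], ...], "spin": [spin, ...]}. A call has 1 to 10 rows; each row is the pose to reach, as a shift and turn from the pose commanded when the call began, along the tool's axes at that moment; what a row does not reach only later rows make up. A row lasts 1/10 s, in which the tool goes at most 50 mm and 8.59 degrees, less where a joint would pass 70% of its speed; a pose out of reach is approached as far as the arm can. A call with a gripper value outside its range is refused whole. "hand" is the finger opening in mm, from 0 to 94, set as the call begins (left out, the last holds). The fingers move at their own pace and stop on an object; "grip_force" is the grip in N (left out, the last holds). Time passes only in rows, so rows that repeat a pose let the fingers close. It gives the time, the measured TCP pose, the force, the opening and the grip force at its end, in the units of the state.
- manip.read_state(): the state, without advancing time (a new reading comes with each control period).
- manip.camera(name): name is "side" or "top"; returns (picture, depth): 480x640x3 uint8, blue, green, red; 480x640 float32, m along the optical axis (not along the pixel's ray), 0 where there is no reading.
- manip.calibration(name): a dict with "fx", "fy", "cx", "cy" (pixels), "k1" (the pictures are not rectified: a ray, as slopes to the right and down, at radius r is drawn at 1 + k1 r^2 times it, then the intrinsics apply), "cam_to_world" (4x4, takes a point from camera to world coordinates). Camera axes: x right, y down, z forward; pixel columns grow to the right and rows downward; lengths in m; the calibration is good to about 2 mm. A picture is of the moment at which its call begins. calibration takes no time and is no camera call.
- manip.finish_job(): hands the job in; it is judged then, once.
The state is a dict: "time": time; "q": joint angles; "qvel": joint speeds; "effort": joint torques, N m; "tool_pos": TCP position; "tool_rot": TCP orientation; "wrist_force": force on the tool from outside, world axes, zero at the start; "wrist_torque": the same for the moment, N m; "grip_width": finger opening in m; "grasp_force": force on a finger pad.
Only numpy, scipy, OpenCV 4.12 (cv2) and the standard library are available. Lean on these libraries where they do the work, as an engineer would, in place of code of your own. Each camera call takes 0.05 s, during which the arm holds its last target. There are 200 camera calls.

## Working session

There is one attempt and no reset: what is moved stays moved. The work goes in short steps, Python scripts to look and compute and a tool call to move; the robot and the scene stay as the last step left them, time stands still between calls to the robot, and variables do not carry over. Pictures are saved under pics/ and viewed, at most 11 in all, crops included, and the job is handed in when it is done.

Besides the shell and the picture viewer there is one more tool, called after ">>>" by a JSON object that holds its "name" and its "arguments". move_arm: Moves the arm, as the interface text tells. Its arguments: {"type":"object","properties":{"slide":{"type":"array","items":{"type":"array","items":{"type":"number"}}},"spin":{"type":"array","items":{"type":"number"}},"hand":{"type":"number"},"grip_force":{"type":"number"}},"required":["slide","spin"]}

```bash
mkdir -p pics; cat > h.py <<'E'
import numpy as np,cv2
from workcell import manip
def cam(n,save=None):
    p,d=manip.camera(n)
    if save: cv2.imwrite(f'pics/{save}.png',p)
    return p,d,manip.calibration(n)
def rays(c,px):
    px=np.asarray(px,float).reshape(-1,1,2)
    K=np.array([[c['fx'],0,c['cx']],[0,c['fy'],c['cy']],[0,0,1]])
    u=cv2.undistortPoints(px,K,np.array([c['k1'],0,0,0,0.]))[:,0]
    T=np.array(c['cam_to_world'])
    return T[:3,3],np.c_[u,np.ones(len(u))]@T[:3,:3].T
def onplane(c,px,z):
    o,r=rays(c,px); return o+r*((z-o[2])/r[:,2])[:,None]
def cloud(c,d):
    v,u=np.mgrid[:480,:640]
    o,r=rays(c,np.c_[u.ravel(),v.ravel()])
    P=o+r*d.ravel()[:,None]; P[d.ravel()==0]=np.nan
    return P.reshape(480,640,3)
E
python3 - <<'E'
from h import *
for n in('side','top'):
    p,d,c=cam(n,n+'0'); print(n,c)
s=manip.read_state();print(s, manip.pinch_z)
E
```

```text
side {'fx': 585.4368212385912, 'fy': 585.4368212385912, 'cx': 307.8582241691483, 'cy': 243.34485379794558, 'k1': 0.032737839184957186, 'cam_to_world': array([[-0.99749596, -0.04820401,  0.05175109,  0.4805904 ],
       [-0.07066363,  0.64922049, -0.75731064,  0.90291505],
       [ 0.00290754, -0.75907123, -0.65100108,  0.93909366],
       [ 0.        ,  0.        ,  0.        ,  1.        ]])}
top {'fx': 484.90497995359885, 'fy': 484.90497995359885, 'cx': 321.99010419767563, 'cy': 237.33801751552616, 'k1': 0.04613172176819326, 'cam_to_world': array([[ 0.00523068, -0.99154883,  0.12962856,  0.44582366],
       [-0.99997928, -0.00470027,  0.00439741, -0.0989926 ],
       [-0.00375096, -0.12964888, -0.99155287,  1.0536697 ],
       [ 0.        ,  0.        ,  0.        ,  1.        ]])}
{'time': 0.1, 'q': array([ 1.23317018,  0.62927414,  0.03843704,  1.51823595, -0.0269953 ,
        0.99628829, -0.02001862]), 'qvel': array([-0.00077843, -0.00329447,  0.0005008 , -0.00293978, -0.00039463,
       -0.00088954, -0.0014187 ]), 'effort': array([ 2.77858715e-03, -5.50782323e+01,  1.14708301e+00, -1.87115532e+01,
       -5.23302925e-02,  1.92030834e-02,  3.08185588e-05]), 'tool_pos': array([ 0.17439507, -0.62556144,  0.2046429 ]), 'tool_rot': array([ 9.90778291e-01,  1.35490466e-01, -1.22633469e-04, -8.35054099e-04]), 'wrist_force': array([ 0.33753449, -0.45008868, -0.4447222 ]), 'wrist_torque': array([ 0.01684985,  0.01574479, -0.0118343 ]), 'grasp_force': 0.0, 'grip_width': 0.09425965410404025} 0.0188
```

View pics/top0.png

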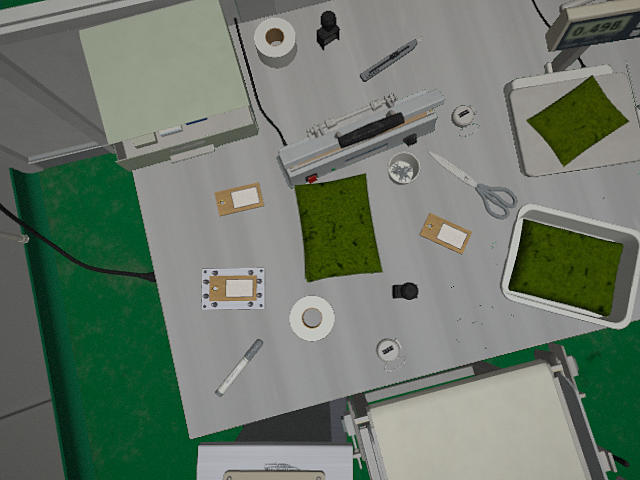

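View pics/side0.png

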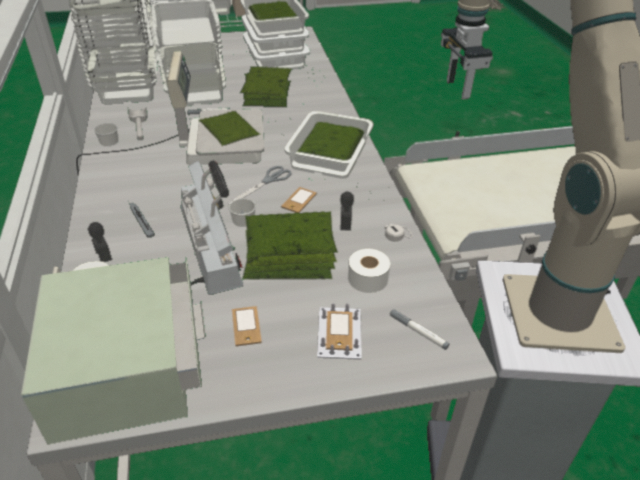

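The top view shows tag_b near (240,198), the rack tag near (234,288), tag_c near (446,233) and the stamp near (404,291). The pouch pile is at (338,228), the roll at (312,318) and the tub at (404,168). All the eyelets seem to be at the left end. The side view agrees.

```bash
cat >> h.py <<'E'
def tag(p,c,roi,z):
    x0,x1,y0,y1=roi
    hsv=cv2.cvtColor(p,cv2.COLOR_BGR2HSV); m=np.zeros((480,640),np.uint8)
    b=cv2.inRange(hsv,(8,70,90),(25,255,255))
    m[y0:y1,x0:x1]=b[y0:y1,x0:x1]
    cs,_=cv2.findContours(m,cv2.RETR_EXTERNAL,cv2.CHAIN_APPROX_NONE)
    k=max(cs,key=cv2.contourArea)
    W=onplane(c,k[:,0],z)[:,:2]
    (cx,cy),(w,h),a=cv2.minAreaRect((W*1000).astype(np.float32))
    f=np.zeros_like(m); cv2.drawContours(f,[k],-1,255,-1)
    f=cv2.erode(f,np.ones((3,3),np.uint8))
    wh=((hsv[...,1]<40)&(hsv[...,2]>190)&(f>0)).astype(np.uint8)
    n,l,st,ce=cv2.connectedComponentsWithStats(wh)
    i=1+np.argmax(st[1:,4]); bx=onplane(c,ce[i:i+1],z)[0,:2]*1000
    dirn=np.array([cx,cy])-bx   # towards +y of tag
    if w>h: a+=90
    ax=np.deg2rad(a+90); v=np.array([np.cos(ax),np.sin(ax)])
    if v@dirn<0: v=-v
    yaw=np.degrees(np.arctan2(-v[0],v[1]))
    return np.round([cx,cy,w,h,yaw,np.hypot(*dirn)],1), k
E
python3 - <<'E'
from h import *
p,d,c=cam('top'); P=cloud(c,d)
print('b',tag(p,c,(190,285,165,230),.006)[0]);print('a',tag(p,c,(205,262,268,310),.015)[0]);print('c',tag(p,c,(410,480,200,265),.006)[0])
ps,ds,cs=cam('side');Q=cloud(cs,ds)
print('side b',tag(ps,cs,(220,270,295,350),.006)[0],'c',tag(ps,cs,(275,320,180,215),.006)[0],'a',tag(ps,cs,(325,355,308,352),.015)[0])
# stamp
for nm,pp,PP,r in(('top',p,P,(385,425,275,305)),('side',ps,Q,(335,360,185,235))):
    x0,x1,y0,y1=r
    g=pp[y0:y1,x0:x1].max(2)<75; X=PP[y0:y1,x0:x1][g]
    print(nm,g.sum(),np.nanmax(X[:,2]))
    t=X[(X[:,2]>.08)]; print(' grip',np.round(np.nanmean(t,0)*1000,1),np.round(np.nanmin(t,0)*1000),np.round(np.nanmax(t,0)*1000))
    t=X[(X[:,2]>.02)&(X[:,2]<.052)]; print(' frame',len(t),np.round(np.nanmean(t,0)*1000,1),np.round(np.nanmin(t,0)*1000),np.round(np.nanmax(t,0)*1000))
m=(P[...,2]>.02); 
for nm,r in(('pouch',(290,390,170,285)),('roll',(285,340,290,345)),('tub',(385,422,148,188))):
    x0,x1,y0,y1=r; X=P[y0:y1,x0:x1][m[y0:y1,x0:x1]]*1000
    print(nm,np.round(np.nanpercentile(X,[1,50,99],axis=0)).tolist())
# pins: dark dots
big=[cv2.resize(p[260:315,195:275],None,fx=5,fy=5,interpolation=2),cv2.resize(p[263:318,375:455],None,fx=5,fy=5,interpolation=2)]
big2=cv2.resize(ps[295:365,225:375],None,fx=5.33,fy=5.33/1.33,interpolation=2)
cv2.imwrite('pics/z1.png',np.vstack([np.hstack(big),big2[:,:800]]))
E
```

```text
b [667.6  89.4  54.4  99.7  13.4  13.8]
a [472.2  95.6  53.  100.    1.4  13.6]
c [ 593.5 -362.3   99.8   54.4  -24.9   14.2]Traceback (most recent call last):
  File "<stdin>", line 5, in <module>
  File "h.py", line 33, in tag
    i=1+np.argmax(st[1:,4]); bx=onplane(c,ce[i:i+1],z)[0,:2]*1000
        ~~~~~~~~~^^^^^^^^^^
    return _wrapfunc(a, 'argmax', axis=axis, out=out, **kwds)
    return bound(*args, **kwds)
ValueError: attempt to get argmax of an empty sequence
```

```bash
python3 - <<'E'
from h import *
p,d,c=cam('top'); P=cloud(c,d)
ps,ds,cs=cam('side');Q=cloud(cs,ds)
for nm,pp,PP,r in(('top',p,P,(385,425,275,305)),('side',ps,Q,(335,360,185,235))):
    x0,x1,y0,y1=r
    g=pp[y0:y1,x0:x1].max(2)<75; X=PP[y0:y1,x0:x1][g]
    print(nm,g.sum(),np.nanmax(X[:,2]))
    for a,b in((.08,.2),(.02,.052)):
        t=X[(X[:,2]>a)&(X[:,2]<b)]*1000
        if len(t):print(len(t),np.round(np.nanmean(t,0),1),np.round(np.nanmin(t,0)),np.round(np.nanmax(t,0)))
m=(P[...,2]>.02)
for nm,r in(('pouch',(290,390,170,285)),('roll',(285,340,290,345)),('tub',(385,422,148,188))):
    x0,x1,y0,y1=r; X=P[y0:y1,x0:x1][m[y0:y1,x0:x1]]*1000
    print(nm,np.round(np.nanpercentile(X,[1,50,99],axis=0)).tolist())
# rack plate outline
hsv=cv2.cvtColor(p,cv2.COLOR_BGR2HSV)
f=lambda im,r:cv2.resize(im[r[2]:r[3],r[0]:r[1]],(400,300),interpolation=2)
cv2.imwrite('pics/z1.png',np.vstack([np.hstack([f(p,(194,274,258,318)),f(p,(375,455,263,323))]),np.hstack([f(ps,(295,387,293,362)),f(ps,(301,393,175,244))])]))
E
```

```text
top 363 0.10194410255299946
233 [ 466.3 -265.8   95.2] [ 450. -282.   80.] [ 482. -251.  102.]
99 [ 466.6 -251.1   43.7] [ 454. -289.   27.] [ 479. -245.   52.]
side 337 0.10401952741981746
112 [ 465.5 -256.8   92.8] [ 452. -271.   80.] [ 479. -247.  104.]
140 [ 464.5 -252.3   40. ] [ 454. -285.   20.] [ 476. -239.   52.]
pouch [[493.0, -205.0, 33.0], [594.0, -121.0, 93.0], [716.0, -36.0, 98.0]]
roll [[369.0, -118.0, 35.0], [411.0, -73.0, 52.0], [453.0, -30.0, 56.0]]
tub [[696.0, -301.0, 21.0], [743.0, -274.0, 40.0], [763.0, -234.0, 48.0]]
```

View pics/z1.png

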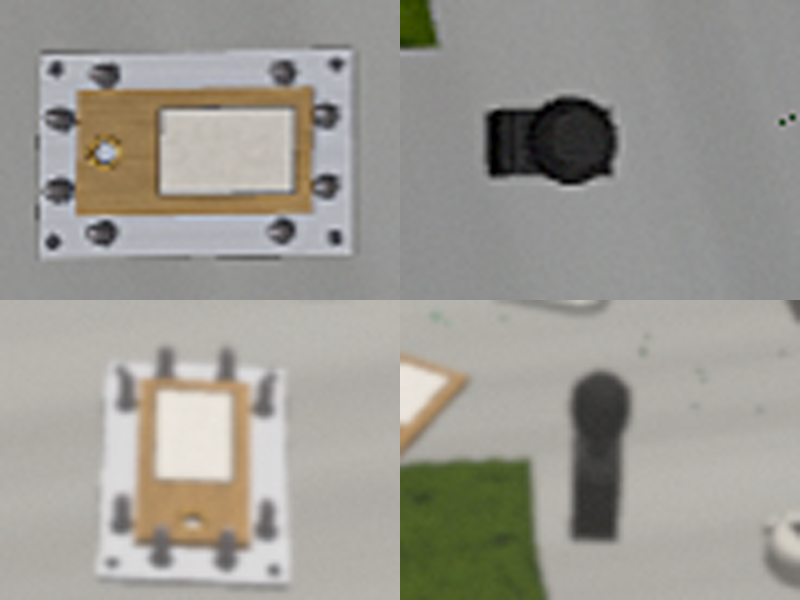

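The crop shows the rack tag's eyelet at (105,152), on the left (+y), with the pins clear of the tag. The stamp's grip is at (572,140) with its frame at yaw near 0. Next I'll get the rack pose and the obstacle clearance near tag_b.

```bash
cat >> h.py <<'E'
def to(x,y,z,psi):
    "slide (mm) and spin (deg) from present pose to target, mm, tool-x heading psi in deg"
    s=manip.read_state(); q=s['tool_rot']; t=s['tool_pos']*1000
    from scipy.spatial.transform import Rotation as R
    M=R.from_quat(q).as_matrix(); now=np.degrees(np.arctan2(M[1,0],M[0,0]))
    print('t',round(s['time'],2),'pos',t.round(1),'psi',now.round(1),'slide',(M.T@(np.array([x,y,z])-t)).round(1),'spin',round(now-psi,1),'zax',M[:,2].round(4),'F',s['wrist_force'].round(1),'g',round(s['grip_width']*1e3,1),round(float(s['grasp_force']),1))
E
python3 - <<'E'
from h import *
p,d,c=cam('top'); P=cloud(c,d)
C=np.array([[40,52],[352,48],[354,257],[38,259]])/5.+[194,258]-.4
print(onplane(c,C,.009).round(4))
# rack plate by mask
hsv=cv2.cvtColor(p,cv2.COLOR_BGR2HSV)
roi=p[262:314,196:272].astype(int); m=np.zeros((480,640),np.uint8)
m[262:314,196:272]=((roi[...,0]>195)&(roi[...,0]-roi[...,2]>6))*255
k=np.vstack(cv2.findContours(m,0,1)[0])[:,0]; h=cv2.convexHull(k)[:,0]
print(cv2.minAreaRect((onplane(c,h,.009)[:,:2]*1000).astype(np.float32)))
X=P.reshape(-1,3)*1000
for z in(60,90,150):
    g=X[(X[:,0]>560)&(X[:,0]<850)&(X[:,1]>0)&(X[:,1]<190)&(X[:,2]>z)]
    if len(g): print(z,len(g),g.min(0).round(),[ (a,g[(g[:,1]>a)&(g[:,1]<a+30),0].min().round()) for a in range(0,180,30) if ((g[:,1]>a)&(g[:,1]<a+30)).any()])
to(593.5,-362.3,60,65.1)
E
```

```text
[[0.5147 0.1642 0.009 ]
 [0.5169 0.0302 0.009 ]
 [0.4279 0.0274 0.009 ]
 [0.4267 0.1615 0.009 ]]
((471.7943115234375, 96.6661376953125), (84.81024169921875, 130.83511352539062), 1.4954876899719238)
60 4186 [726.  40.  61.] [(30, np.float64(781.0)), (60, np.float64(772.0)), (90, np.float64(764.0)), (120, np.float64(738.0)), (150, np.float64(729.0))]
90 2925 [726.  40.  90.] [(30, np.float64(781.0)), (60, np.float64(772.0)), (90, np.float64(764.0)), (120, np.float64(738.0)), (150, np.float64(729.0))]
150 716 [781.  48. 150.] [(30, np.float64(821.0)), (60, np.float64(813.0)), (90, np.float64(801.0)), (120, np.float64(793.0)), (150, np.float64(783.0))]
t 0.35 pos [ 174.5 -626.   205.3] psi 15.6 slide [ 474.4 -141.5  145.3] spin -49.5 zax [-1.e-04  5.e-04 -1.e+00] F [-0.4  1.   0.1] g 94.0 0.0
```

```bash
python3 - <<'E'
from h import *
for n in('top','side'):
    p,d,c=cam(n); X=cloud(c,d).reshape(-1,3)*1000
    for a in range(30,180,10):
        g=X[(X[:,0]>690)&(X[:,0]<800)&(X[:,1]>a)&(X[:,1]<a+10)&(X[:,2]>30)&(X[:,2]<400)]
        if len(g): g=g[np.argsort(g[:,0])]; print(n,a,len(g),g[:8:2,[0,2]].round().tolist())
E
```

```text
top 40 71 [[783.0, 103.0], [785.0, 92.0], [785.0, 91.0], [786.0, 102.0]]
top 50 77 [[781.0, 109.0], [781.0, 83.0], [782.0, 82.0], [782.0, 87.0]]
top 60 75 [[779.0, 91.0], [779.0, 84.0], [779.0, 95.0], [779.0, 95.0]]
top 70 73 [[774.0, 91.0], [776.0, 87.0], [776.0, 97.0], [777.0, 109.0]]
top 80 74 [[771.0, 100.0], [773.0, 83.0], [773.0, 88.0], [774.0, 93.0]]
top 90 76 [[769.0, 80.0], [769.0, 86.0], [770.0, 90.0], [771.0, 89.0]]
top 100 76 [[766.0, 83.0], [767.0, 147.0], [767.0, 86.0], [768.0, 127.0]]
top 110 80 [[762.0, 81.0], [764.0, 142.0], [765.0, 81.0], [765.0, 124.0]]
top 120 108 [[742.0, 111.0], [743.0, 109.0], [748.0, 101.0], [748.0, 98.0]]
top 130 129 [[740.0, 106.0], [740.0, 110.0], [741.0, 109.0], [741.0, 107.0]]
top 140 141 [[738.0, 112.0], [738.0, 105.0], [739.0, 109.0], [740.0, 111.0]]
top 150 153 [[734.0, 110.0], [735.0, 108.0], [736.0, 111.0], [737.0, 106.0]]
top 160 161 [[731.0, 112.0], [732.0, 109.0], [734.0, 109.0], [738.0, 97.0]]
top 170 179 [[729.0, 104.0], [730.0, 110.0], [730.0, 108.0], [732.0, 109.0]]
side 30 1 [[788.0, 141.0]]
side 40 116 [[784.0, 101.0], [785.
[... 335 characters left out ...]
136.0]]
side 90 52 [[768.0, 118.0], [770.0, 129.0], [771.0, 96.0], [771.0, 111.0]]
side 100 66 [[766.0, 108.0], [767.0, 119.0], [768.0, 104.0], [768.0, 145.0]]
side 110 58 [[763.0, 97.0], [764.0, 97.0], [764.0, 110.0], [765.0, 145.0]]
side 120 96 [[742.0, 111.0], [744.0, 109.0], [746.0, 100.0], [747.0, 100.0]]
side 130 125 [[739.0, 107.0], [740.0, 113.0], [742.0, 102.0], [742.0, 104.0]]
side 140 136 [[735.0, 113.0], [738.0, 104.0], [738.0, 107.0], [738.0, 104.0]]
side 150 139 [[733.0, 113.0], [737.0, 99.0], [737.0, 100.0], [738.0, 106.0]]
side 160 160 [[729.0, 110.0], [731.0, 105.0], [732.0, 109.0], [732.0, 113.0]]
side 170 167 [[726.0, 113.0], [727.0, 113.0], [729.0, 104.0], [731.0, 102.0]]
```

>>> {"name": "move_arm", "arguments": {"slide": [[474, -141.5, 145], [474, -141.5, 145], [474, -141.5, 145], [474, -141.5, 145], [474, -141.5, 145], [474, -141.5, 145], [474, -141.5, 145], [474, -141.5, 145], [474, -141.5, 145], [474, -141.5, 145]], "spin": [-49.5, -49.5, -49.5, -49.5, -49.5, -49.5, -49.5, -49.5, -49.5, -49.5], "hand": 80}}

```text
time: 1.45
tool_pos: [0.5821, -0.3695, 0.0643]
tool_rot: [0.843, 0.538, -0.0, 0.0]
wrist_force: [0.2, -0.8, 0.9]
grip_width: 0.0796
grasp_force: 0.0
```

```bash
python3 - <<'E'
from h import *
to(593.5,-362.3,2,65.1)
E
```

```text
t 1.45 pos [ 582.1 -369.5   64.3] psi 65.1 slide [11.4  7.3 62.3] spin -0.0 zax [ 1.e-04 -4.e-04 -1.e+00] F [ 0.2 -0.8  0.9] g 79.6 0.0
```

>>> {"name": "move_arm", "arguments": {"slide": [[0, 0, 0], [0, 0, 0]], "spin": [0, 0]}}

```text
time: 1.65
tool_pos: [0.5814, -0.3688, 0.0641]
tool_rot: [0.842, 0.539, -0.0, -0.001]
wrist_force: [-0.5, -0.4, -0.3]
grip_width: 0.0801
grasp_force: 0.0
```

```bash
python3 - <<'E'
from h import *
to(593.5,-362.3,2,65.1)
E
```

```text
t 1.65 pos [ 581.4 -368.8   64.1] psi 65.3 slide [10.9  8.3 62.1] spin 0.2 zax [-8.e-04  8.e-04 -1.e+00] F [-0.5 -0.4 -0.3] g 80.1 0.0
```

>>> {"name": "move_arm", "arguments": {"slide": [[11, 8, 0], [11, 8, 40], [11, 8, 55], [11, 8, 62], [11, 8, 62], [11, 8, 62]], "spin": [0, 0, 0, 0, 0, 0]}}

```text
time: 2.25
tool_pos: [0.5928, -0.3648, 0.0039]
tool_rot: [0.843, 0.537, 0.0, 0.001]
wrist_force: [-0.0, 0.7, -0.1]
grip_width: 0.0801
grasp_force: 0.0
```

>>> {"name": "move_arm", "arguments": {"slide": [[0, 0, 0], [0, 0, 0], [0, 0, 0], [0, 0, 0], [0, 0, 0], [0, 0, 0], [0, 0, 0], [0, 0, 0]], "spin": [0, 0, 0, 0, 0, 0, 0, 0], "hand": 45, "grip_force": 15}}

```text
time: 3.05
tool_pos: [0.5927, -0.3641, 0.0033]
tool_rot: [0.843, 0.538, 0.0, 0.0]
wrist_force: [-1.3, 0.5, 6.0]
grip_width: 0.0536
grasp_force: 15.0
```

```bash
python3 - <<'E'
from h import *
to(471.7,96,160,91.4)
E
```

```text
t 3.05 pos [ 592.7 -364.1    3.3] psi 65.1 slide [ 366.2 -303.5 -156.9] spin -26.3 zax [ 5.e-04 -3.e-04 -1.e+00] F [-1.3  0.5  6. ] g 53.6 15.0
```

>>> {"name": "move_arm", "arguments": {"slide": [[0, 0, -50], [0, 0, -100], [0, 0, -150], [366, -303, -155], [366, -303, -155], [366, -303, -155], [366, -303, -155], [366, -303, -155], [366, -303, -155], [366, -303, -155]], "spin": [0, 0, 0, -26.3, -26.3, -26.3, -26.3, -26.3, -26.3, -26.3]}}

```text
time: 4.05
tool_pos: [0.5028, -0.0237, 0.1563]
tool_rot: [0.699, 0.715, 0.0, -0.0]
wrist_force: [1.7, 0.1, -0.7]
grip_width: 0.0537
grasp_force: 15.0
```

```bash
python3 - <<'E'
from h import *
to(471.7,96,100,91.4)
E
```

```text
t 4.05 pos [502.8 -23.7 156.3] psi 91.3 slide [120.3 -28.3  56.4] spin -0.1 zax [ 1.e-04  3.e-04 -1.e+00] F [ 1.7  0.1 -0.7] g 53.7 15.0
```

>>> {"name": "move_arm", "arguments": {"slide": [[120, -28, 0], [120, -28, 0], [120, -28, 30], [120, -28, 80], [120, -28, 100], [120, -28, 100], [120, -28, 100]], "spin": [0, 0, 0, 0, 0, 0, 0]}}

```text
time: 4.75
tool_pos: [0.4729, 0.094, 0.0566]
tool_rot: [0.699, 0.716, -0.0, -0.0]
wrist_force: [0.8, 1.0, -0.1]
grip_width: 0.0538
grasp_force: 15.0
```

```bash
python3 - <<'E'
from h import *
to(471.7,96,20,91.4)
p,_,c=cam('top'); q,_,cs=cam('side')
f=lambda im,r:cv2.resize(im[r[2]:r[3],r[0]:r[1]],(400,600),interpolation=2)
cv2.imwrite('pics/z2.png',np.hstack([cv2.resize(p[250:322,186:282],(480,360),interpolation=2),cv2.resize(q[280:370,280:360],(320,360),interpolation=2)]))
E
```

```text
t 4.75 pos [472.9  94.   56.6] psi 91.4 slide [ 2.  -1.2 36.6] spin -0.0 zax [-4.e-04  0.e+00 -1.e+00] F [ 0.8  1.  -0.1] g 53.8 15.0
```

View pics/z2.png

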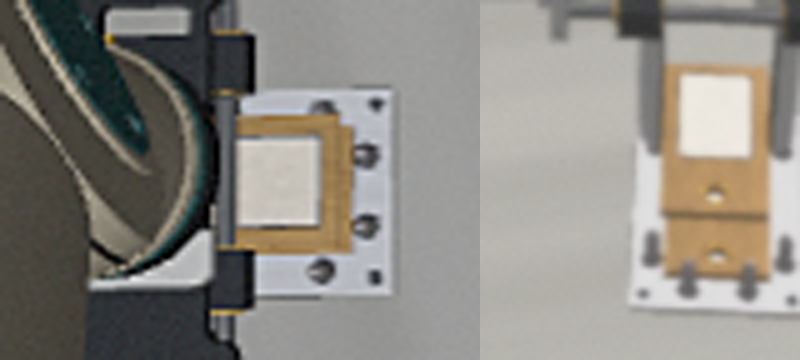

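The crop shows tag_c held level over the rack with its eyelet at the same end as tag_a's. The held eyelet is at (715,194) and tag_a's at (717,253).

```bash
cat >> h.py <<'E'
def sq(px): return np.array([[280+(u-480)/4-.4,280+v/4-.4] for u,v in px])
E
python3 - <<'E'
from h import *
q,_,c=cam('side')
held=onplane(c,sq([(715,194),(661,214),(769,214),(666,66),(770,66),(715,115)]),.0593)*1000
a=onplane(c,sq([(717,253),(667,276),(768,274)]),.015)*1000
print(held.round(1)); print(a.round(1))
# sub-pixel: brown row spans in side view
hsv=cv2.cvtColor(q,cv2.COLOR_BGR2HSV); b=cv2.inRange(hsv,(8,70,90),(25,255,255))
for r in range(294,352,3):
    x=np.where(b[r,315:360])[0]+315
    if len(x): print(r,x.min(),x.max(),end='; ')
np.save('tb.npy',b)
E
```

```text
[[472.3 131.4  59.3]
 [498.3 146.2  59.3]
 [445.6 142.3  59.3]
 [500.6  45.5  59.3]
 [446.4  41.4  59.3]
 [474.   78.4  59.3]]
[[469.7 131.6  15. ]
 [494.2 148.2  15. ]
 [443.8 143.2  15. ]]
297 326 351; 300 326 351; 303 325 351; 306 325 351; 309 325 351; 312 325 351; 315 325 351; 318 325 351; 321 326 351; 324 326 351; 327 325 351; 330 325 351; 333 326 351; 336 327 351; 339 327 351; 342 327 351; 345 326 351; 348 327 351;
```

```bash
python3 - <<'E'
from h import *
p,_,c=cam('top')
print((onplane(c,np.array([[338,117]])/5+[185.6,249.6],.0593)*1000).round(1),(onplane(c,np.array([[352,127],[352,250]])/5+[185.6,249.6],.015)*1000).round(1))
g=cv2.resize(p[262:312,226:266],(640,800),interpolation=2)[:600]
cv2.imwrite('pics/z3.png',cv2.resize(p[262:312,226:266],(480,600),interpolation=2))
E
```

```text
[[501.5  45.9  59.3]] [[499.8  46.2  15. ]
 [447.7  45.   15. ]]
```

View pics/z3.png

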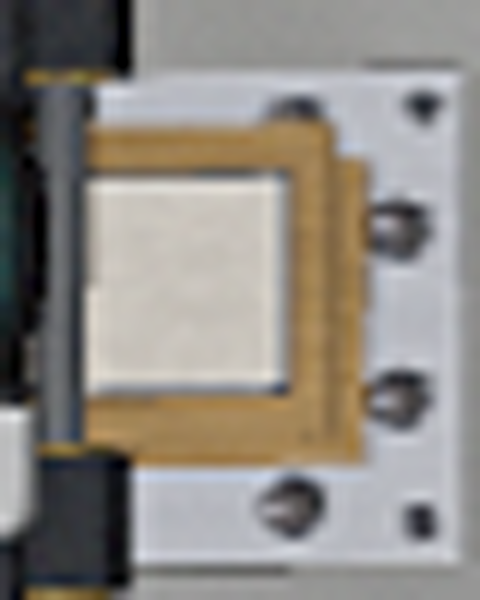

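The crop shows held tag_c with its right edge at column 332, top edge at row 127 and its box's right edge at (285, 177-390). Tag_a's right corners are at (368,158) and (366,464).

```bash
python3 - <<'E'
from h import *
c=manip.calibration('top')
f=lambda P,z:(onplane(c,np.array(P)/12+[225.54,261.54],z)*1000).round(1)[:,:2].tolist()
print('held TR',f([(332,127)],.0593),'box R mid',f([(285,177),(285,390)],.0593),'a',f([(368,158),(366,464)],.015),'rack plate R',f([(462,72),(458,566)],.009))
E
```

```text
held TR [[503.3, 45.9]] box R mid [[494.8, 53.7], [458.8, 52.7]] a [[500.4, 45.8], [446.4, 44.9]] rack plate R [[516.2, 30.1], [428.6, 28.9]]
```

>>> {"name": "move_arm", "arguments": {"slide": [[0.5, -2.6, 0], [0.5, -2.6, 10], [0.5, -2.6, 20], [0.5, -2.6, 28], [0.5, -2.6, 33], [0.5, -2.6, 36], [0.5, -2.6, 38], [0.5, -2.6, 38]], "spin": [0, 0, 0, 0, 0, 0, 0, 0]}}

```text
time: 5.75
tool_pos: [0.4702, 0.0944, 0.0184]
tool_rot: [0.699, 0.716, -0.0, 0.0]
wrist_force: [0.0, -0.8, -0.1]
grip_width: 0.0534
grasp_force: 15.0
```

```bash
python3 - <<'E'
from h import *
to(470,95,19,91.4)
q,_,cs=cam('side')
cv2.imwrite('pics/z4.png',cv2.resize(q[290:370,290:390],(750,600),interpolation=2))
E
```

```text
t 5.75 pos [470.2  94.4  18.4] psi 91.4 slide [ 0.6 -0.2 -0.6] spin -0.0 zax [ 0. -0. -1.] F [ 0.  -0.8 -0.1] g 53.4 15.0
```

View pics/z4.png

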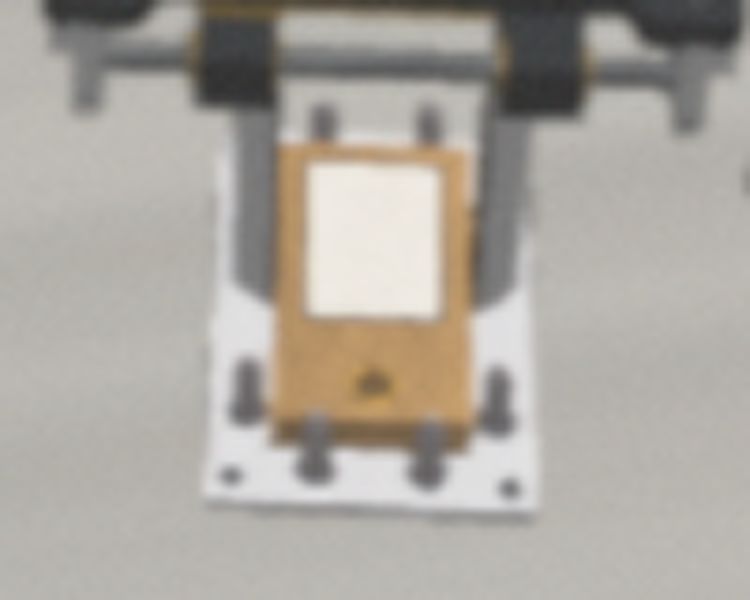

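The crop shows tag_c seated over tag_a inside the pins, with the eyelet at (373,383) at the near end and the edges in line.

>>> {"name": "move_arm", "arguments": {"slide": [[0, 0, 0], [0, 0, 0], [0, 0, 0], [0, 0, -20], [0, 0, -60], [0, 0, -110], [0, 0, -130], [0, 0, -130]], "spin": [0, 0, 0, 0, 0, 0, 0, 0], "hand": 92}}

```text
time: 6.6
tool_pos: [0.4725, 0.0948, 0.1516]
tool_rot: [0.699, 0.715, 0.003, 0.002]
wrist_force: [0.6, -0.7, -0.1]
grip_width: 0.0919
grasp_force: 0.0
```

```bash
python3 - <<'E'
from h import *
# tag b centre bias-corrected x -1.5; shift (-17,-15) in tag axes
t=np.deg2rad(13.4); x=np.array([np.cos(t),np.sin(t)]); y=np.array([-x[1],x[0]])
b=np.array([666.5,89]); g=b-17*x-15*y; print(g)
to(*g,130,103.4)
E
```

```text
[653.43902862  70.46864747]
t 6.6 pos [472.5  94.8 151.6] psi 91.3 slide [-28.6 180.2  22.8] spin -12.1 zax [ 0.0068  0.0014 -1.    ] F [ 0.6 -0.7 -0.1] g 91.9 0.0
```

>>> {"name": "move_arm", "arguments": {"slide": [[-28.5, 181, 0], [-28.5, 181, 0], [-28.5, 181, 0], [-28.5, 181, 0], [-28.5, 181, 40], [-28.5, 181, 70], [-28.5, 181, 90], [-28.5, 181, 90]], "spin": [-12, -12, -12, -12, -12, -12, -12, -12], "hand": 94}}

```text
time: 7.4
tool_pos: [0.6481, 0.0694, 0.0536]
tool_rot: [0.62, 0.785, -0.003, -0.003]
wrist_force: [-0.3, 0.3, 0.1]
grip_width: 0.0941
grasp_force: 0.0
```

```bash
python3 - <<'E'
from h import *
to(654.4,70.7,2,103.4)
p,_,c=cam('top');q,_,cs=cam('side')
cv2.imwrite('pics/z5.png',np.hstack([cv2.resize(p[140:240,180:280],(400,400),interpolation=2),cv2.resize(q[270:370,200:300],(400,400),interpolation=2)]))
E
```

```text
t 7.4 pos [648.1  69.4  53.6] psi 103.4 slide [-0.2  6.8 51.6] spin -0.0 zax [-0.0087 -0.0016 -1.    ] F [-0.3  0.3  0.1] g 94.1 0.0
```

View pics/z5.png

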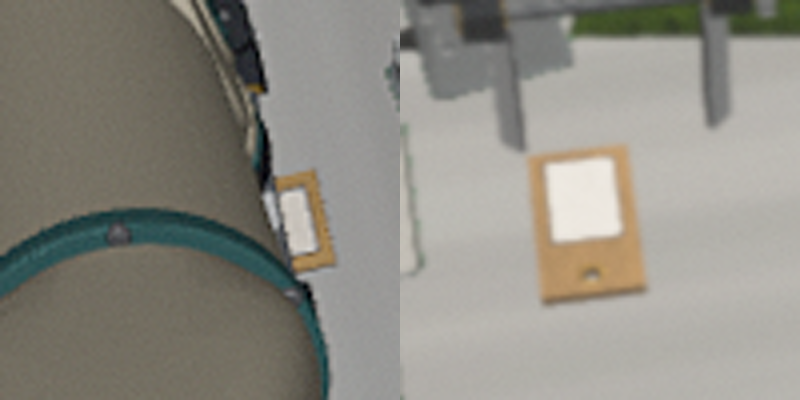

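The crop shows the gripper straddling tag_b, with the +x fingertip at (515,150) just beyond the tag's +x edge at (530,160).

>>> {"name": "move_arm", "arguments": {"slide": [[0, 5, 0], [0, 6, 0], [0, 6, 20], [0, 6, 40], [0, 6, 50], [0, 6, 50]], "spin": [0, 0, 0, 0, 0, 0]}}

```text
time: 8.1
tool_pos: [0.6571, 0.0715, 0.0078]
tool_rot: [0.62, 0.785, -0.001, -0.0]
wrist_force: [1.0, 0.2, -0.0]
grip_width: 0.094
grasp_force: 0.0
```

```bash
python3 - <<'E'
from h import *
to(654.4,70.7,2,103.4)
q,_,cs=cam('side'); print(tag(q,cs,(215,275,285,350),.006)[0])
E
```

```text
t 8.1 pos [657.1  71.5   7.8] psi 103.4 slide [-0.1 -2.8  5.8] spin -0.0 zax [-1.5e-03 -3.0e-04 -1.0e+00] F [ 1.   0.2 -0. ] g 94.0 0.0
[665.9  90.   52.6 102.   13.7  15.6]
```

>>> {"name": "move_arm", "arguments": {"slide": [[0, -2, 4], [0, -2, 5], [0, -12, 5], [0, -22, 5], [0, -32, 5], [0, -42, 5], [0, -50, 5], [0, -50, 5]], "spin": [0, 0, 0, 0, 0, 0, 0, 0]}}

```text
time: 8.95
tool_pos: [0.6077, 0.0595, 0.0036]
tool_rot: [0.62, 0.785, -0.001, -0.0]
wrist_force: [-0.2, 0.1, -0.2]
grip_width: 0.0935
grasp_force: 0.0
```

```bash
python3 - <<'E'
from h import *
q,_,cs=cam('side'); r=tag(q,cs,(215,300,270,350),.006)[0]; print(r)
to(r[0],r[1],2,r[4]+90)
E
```

```text
[624.2  86.3 102.   54.2  -1.   14.9]
t 9.0 pos [608.7  59.8   3.7] psi 103.4 slide [22.2 21.2  1.7] spin 14.4 zax [-2.e-04 -2.e-04 -1.e+00] F [-0.4 -0.5 -0.2] g 93.9 0.0
```

>>> {"name": "move_arm", "arguments": {"slide": [[0, 12, 0], [22, 21, 0], [22, 21, 1], [22, 21, 1], [22, 21, 1]], "spin": [0, 8, 14.4, 14.4, 14.4]}}

```text
time: 9.5
tool_pos: [0.6245, 0.0859, 0.0024]
tool_rot: [0.713, 0.702, -0.0, 0.0]
wrist_force: [-0.4, -0.5, -0.4]
grip_width: 0.094
grasp_force: 0.0
```

```bash
python3 - <<'E'
from h import *
q,_,cs=cam('side'); r=tag(q,cs,(215,300,270,350),.006)[0]; print(r)
to(r[0],r[1],2,r[4]+90)
E
```

```text
[623.8  86.3 102.   53.5  -0.9  15. ]
t 9.55 pos [624.4  85.6   2.4] psi 89.1 slide [ 0.7 -0.6  0.4] spin -0.0 zax [-2.e-04 -6.e-04 -1.e+00] F [-0.8  0.   0.7] g 93.8 0.0
```

>>> {"name": "move_arm", "arguments": {"slide": [[0.5, 0, 0], [0.5, 0, 0], [0.5, 0, 0], [0.5, 0, 0], [0.5, 0, 0], [0.5, 0, 0], [0.5, 0, 0], [0.5, 0, 0], [0.5, 0, 0]], "spin": [0, 0, 0, 0, 0, 0, 0, 0, 0], "hand": 45, "grip_force": 15}}

```text
time: 10.45
tool_pos: [0.6244, 0.0867, 0.0025]
tool_rot: [0.713, 0.701, -0.0, 0.0]
wrist_force: [-0.8, -0.5, 0.9]
grip_width: 0.0534
grasp_force: 15.0
```

```bash
python3 - <<'E'
from h import *
to(470.2,94.6,64,91.4)
E
```

```text
t 10.45 pos [624.4  86.7   2.5] psi 89.0 slide [   5.1 -154.3  -61.5] spin -2.4 zax [-0.e+00 -1.e-04 -1.e+00] F [-0.8 -0.5  0.9] g 53.4 15.0
```

>>> {"name": "move_arm", "arguments": {"slide": [[0, 0, -45], [0, 0, -90], [5, -154, -90], [5, -154, -90], [5, -154, -90], [5, -154, -75], [5, -154, -65], [5, -154, -62], [5, -154, -62], [5, -154, -62]], "spin": [0, 0, -2.4, -2.4, -2.4, -2.4, -2.4, -2.4, -2.4, -2.4]}}

```text
time: 11.45
tool_pos: [0.4718, 0.0946, 0.0645]
tool_rot: [0.699, 0.715, 0.0, 0.0]
wrist_force: [-0.2, -0.4, -1.2]
grip_width: 0.0539
grasp_force: 15.0
```

```bash
python3 - <<'E'
from h import *
to(470.2,94.5,23.5,91.4)
q,_,c=cam('side')
cv2.imwrite('pics/z6.png',cv2.resize(q[280:370,290:380],(600,600),interpolation=2))
E
```

```text
t 11.45 pos [471.8  94.6  64.5] psi 91.3 slide [-0.1 -1.6 41. ] spin -0.1 zax [ 9.e-04  3.e-04 -1.e+00] F [-0.2 -0.4 -1.2] g 53.9 15.0
```

View pics/z6.png

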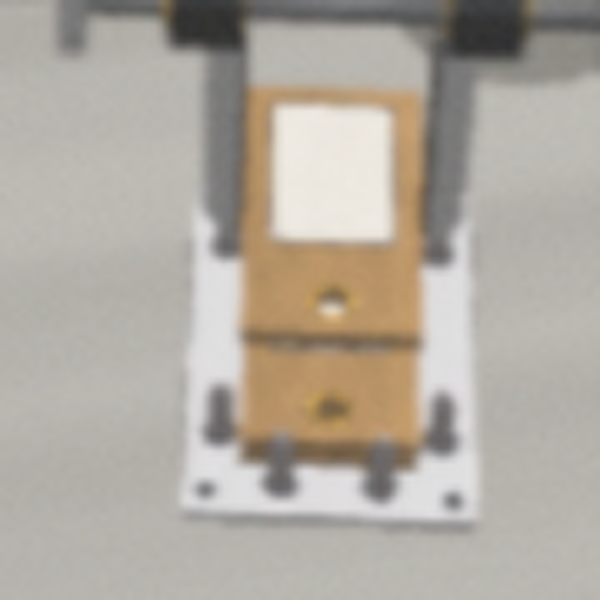

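The crop shows tag_b held over the pile with its eyelet at (333,298), above tag_c's at (330,406), at the same end.

```bash
python3 - <<'E'
from h import *
c=manip.calibration('side')
f=lambda P,z:(onplane(c,np.array(P)/6.667+[289.5,279.5],z)*1000).round(1)[:,:2].tolist()
print(f([(333,298),(243,335),(422,343)],.068),f([(330,406),(241,440),(416,447)],.021))
E
```

```text
[[470.6, 128.8], [496.4, 145.0], [444.2, 144.2]] [[469.7, 130.3], [495.9, 145.3], [443.5, 144.1]]
```

>>> {"name": "move_arm", "arguments": {"slide": [[0.3, -1.2, 0], [0.3, -1.2, 12], [0.3, -1.2, 24], [0.3, -1.2, 32], [0.3, -1.2, 37], [0.3, -1.2, 40], [0.3, -1.2, 40.5], [0.3, -1.2, 40.5]], "spin": [0, 0, 0, 0, 0, 0, 0, 0]}}

```text
time: 12.3
tool_pos: [0.4694, 0.0949, 0.024]
tool_rot: [0.699, 0.716, 0.0, 0.0]
wrist_force: [-0.1, 0.0, 0.3]
grip_width: 0.0535
grasp_force: 15.0
```

```bash
python3 - <<'E'
from h import *
to(470.2,94.5,23.5,91.4)
E
```

```text
t 12.3 pos [469.4  94.9  24. ] psi 91.4 slide [-0.4  0.8  0.5] spin -0.0 zax [ 2.e-04  1.e-04 -1.e+00] F [-0.1  0.   0.3] g 53.5 15.0
```

>>> {"name": "move_arm", "arguments": {"slide": [[0, 0.6, 0.4], [0, 0.6, 0.4], [0, 0.6, 0.4], [0, 0.6, 0.4], [0, 0.6, -15], [0, 0.6, -50], [0, 0.6, -95], [0, 0.6, -140], [0, 0.6, -160], [0, 0.6, -160]], "spin": [0, 0, 0, 0, 0, 0, 0, 0, 0, 0], "hand": 80}}

```text
time: 13.3
tool_pos: [0.472, 0.0953, 0.1871]
tool_rot: [0.699, 0.715, 0.003, 0.002]
wrist_force: [0.5, -0.3, -0.2]
grip_width: 0.08
grasp_force: 0.0
```

```bash
python3 - <<'E'
from h import *
# stamp, colour mask in top view: grip top ellipse at z=.1, frame edges
p,d,c=cam('top'); r=(380,430,270,312)
m=np.zeros((480,640),np.uint8); m[270:312,380:430]=(p[270:312,380:430].max(2)<80)*255
k=max(cv2.findContours(m,0,1)[0],key=cv2.contourArea)[:,0]
cir=k[k[:,0]>400]; (x,y),R=cv2.minEnclosingCircle(cir[:,None]); print('circ px',x,y,R,k[:,0].min())
print('grip top',(onplane(c,[(x,y)],.098)*1000).round(1))
for col in(394,396,398): 
    rr=np.where(m[:,col])[0]; print(col,rr.min(),rr.max())
v=[np.where(m[rw])[0].min() for rw in range(280,302) if m[rw].any()]; print('left edge',v)
q,d,cs=cam('side'); hs=q[180:240,335:362].max(2)<95
for i,rw in enumerate(hs):
    x=np.where(rw)[0]
    if len(x): print(180+i,335+x.min(),335+x.max(),end='; ')
to(465,-265,160,90)
r=tag(q,cs,(310,370,290,355),.027)[0]; print(r); print(tag(p,c,(200,268,262,314),.027)[0])
E
```

```text
circ px 408.5 291.0 9.60478687286377 392
grip top [[ 465.8 -264.4   98. ]]
394 285 297
396 285 297
398 285 297
left edge [np.int64(405), np.int64(403), np.int64(393), np.int64(392), np.int64(392), np.int64(392), np.int64(392), np.int64(392), np.int64(392), np.int64(392), np.int64(392), np.int64(392), np.int64(392), np.int64(393), np.int64(393), np.int64(405), np.int64(407)]
180 335 361; 181 335 361; 182 335 361; 183 335 361; 184 335 361; 185 336 361; 186 340 358; 187 335 353; 188 335 361; 189 335 361; 190 335 361; 191 335 361; 192 335 361; 193 335 361; 194 335 361; 195 335 361; 196 335 361; 197 337 359; 198 338 356; 199 342 354; 202 335 335; 203 335 335; 204 335 335; 205 335 335; 206 335 336; 207 335 336; 208 335 336; 209 335 335; 210 335 335; 211 335 335; 212 335 335; 213 335 335; 214 335 335; 215 335 335; 216 335 335; 217 335 341; 218 335 361; 219 335 361; 220 335 361; 221 335 361; 222 341 352; 223 342 347; 224 341 350; 225 341 350; 226 341 350; 227 341 350; 228 341 350; 231 335 339; 232 338 361; t 13.4 pos [469.8  94.5 184. ] psi 91.3 slide [-359.3  -13.2   24.1] spin 1.3 zax [ 4.e-04 -2.e-04 -1.e+00] F [ 0.1 -0.1 -0.7] g 80.0 0.0
[470.4  99.4  52.4 112.9   0.8  19.7]
[472.1  84.7  53.4  82.1   2.    4.3]
```

```bash
python3 - <<'E'
from h import *
p=cv2.imread('pics/top0.png').max(2).astype(float); c=manip.calibration('top')
def cross(v,i0,th=100):
    for i in range(len(v)-1):
        if v[i]>=th>v[i+1] or v[i]<th<=v[i+1]: return i0+i+(v[i]-th)/(v[i]-v[i+1])
L=[(cross(p[r,385:398],385),r) for r in range(287,296)]
T=[(x,cross(p[278:290,x],278)) for x in range(394,400)]
B=[(x,cross(p[292:304,x],292)) for x in range(394,400)]
for n,E,z in(('L',L,.02),('T',T,.046),('B',B,.046)):
    W=onplane(c,E,z)*1000; i=0 if n=='L' else 1; j=1-i
    s=np.polyfit(W[:,j],W[:,i],1) if n!='L' else np.polyfit(W[:,0],W[:,1],1)
    s=np.polyfit(W[:,0],W[:,1],1)[0] if n=='L' else -np.polyfit(W[:,1],W[:,0],1)[0]
    print(n,'yaw',np.degrees(np.arctan(s)).round(1),W.mean(0).round(1))
E
```

```text
L yaw -0.9 [ 467.2 -242.1   20. ]
T yaw 0.6 [ 480.6 -248.9   46. ]
B yaw 6.9 [ 452.8 -248.5   46. ]
```

>>> {"name": "move_arm", "arguments": {"slide": [[-360, -5, 10], [-360, -5, 10], [-360, -5, 10], [-360, -5, 10], [-360, -5, 10], [-360, -5, 10], [-360, -5, 10], [-360, -5, 10], [-360, -5, 10], [-360, -5, 10]], "spin": [1.3, 1.3, 1.3, 1.3, 1.3, 1.3, 1.3, 1.3, 1.3, 1.3]}}

```text
time: 14.4
tool_pos: [0.473, -0.2631, 0.1728]
tool_rot: [0.706, 0.708, 0.0, -0.002]
wrist_force: [-0.3, 0.4, 0.6]
grip_width: 0.0796
grasp_force: 0.0
```

```bash
python3 - <<'E'
from h import *
to(464.5,-265,62,90)
p,_,c=cam('top'); q,_,cs=cam('side')
print(tag(p,c,(200,268,262,314),.027)[0],tag(q,cs,(310,370,290,355),.027)[0])
cv2.imwrite('pics/z7.png',np.hstack([cv2.resize(q[150:240,300:390],(500,500),interpolation=2),cv2.resize(p[262:314,200:254],(300,288),interpolation=2)[:,:300].repeat(1,0) if 0 else np.vstack([cv2.resize(p[262:314,203:263],(300,260),interpolation=2),cv2.resize(q[300:360,315:375],(300,240),interpolation=2)])]))
E
```

```text
t 14.4 pos [ 473.  -263.1  172.8] psi 90.2 slide [ -2.1  -8.2 110.8] spin 0.2 zax [-0.0021  0.0024 -1.    ] F [-0.3  0.4  0.6] g 79.6 0.0
[471.8  94.1  53.3 101.    2.   13.5] [470.3  99.4  52.5 113.1   0.9  19.7]
```

View pics/z7.png

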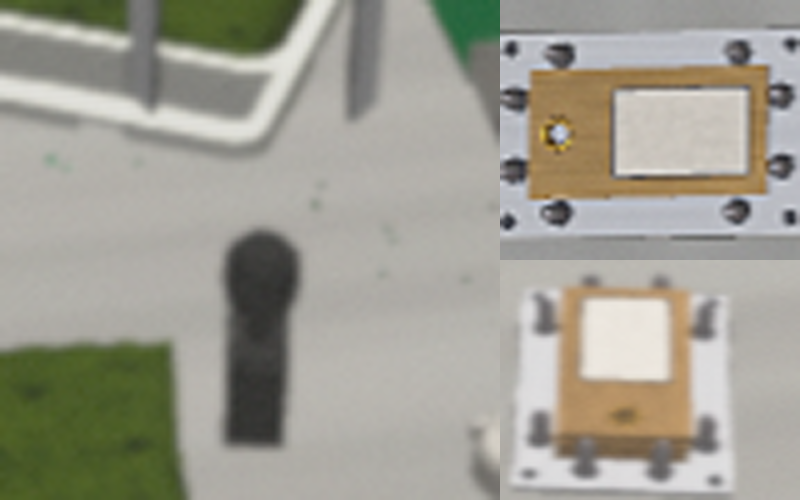

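The crop shows the three-tag pile neat inside the pins, with its eyelets at the same end. The stamp's grip is at (262,275) and its frame is square, below and between the open fingers.

>>> {"name": "move_arm", "arguments": {"slide": [[-1.5, -8.5, 0], [-1.5, -8.5, 20], [-1.5, -8.5, 60], [-1.5, -8.5, 90], [-1.5, -8.5, 105], [-1.5, -8.5, 111], [-1.5, -8.5, 111], [-1.5, -8.5, 111]], "spin": [0, 0, 0, 0, 0, 0, 0, 0]}}

```text
time: 15.3
tool_pos: [0.4656, -0.2666, 0.0639]
tool_rot: [0.706, 0.708, 0.0, 0.001]
wrist_force: [-0.2, 0.8, 0.2]
grip_width: 0.0799
grasp_force: 0.0
```

>>> {"name": "move_arm", "arguments": {"slide": [[0, 0, 0], [0, 0, 0], [0, 0, 0], [0, 0, 0], [0, 0, 0], [0, 0, 0], [0, 0, 0], [0, 0, 0], [0, 0, 0]], "spin": [0, 0, 0, 0, 0, 0, 0, 0, 0], "hand": 25, "grip_force": 25}}

```text
time: 16.2
tool_pos: [0.465, -0.2667, 0.063]
tool_rot: [0.707, 0.708, -0.0, -0.0]
wrist_force: [0.1, 0.5, 0.7]
grip_width: 0.0321
grasp_force: 25.0
```

```bash
python3 - <<'E'
from h import *
to(464.5,-265,62,90)
q,_,cs=cam('side')
E
```

```text
t 16.2 pos [ 465.  -266.7   63. ] psi 90.1 slide [ 1.7 -0.5  1. ] spin 0.1 zax [-1.e-04  0.e+00 -1.e+00] F [0.1 0.5 0.7] g 32.1 25.0
```

>>> {"name": "move_arm", "arguments": {"slide": [[0, 0, -20], [0, 0, -60], [0, 0, -105], [0, 0, -142], [0, 0, -142], [50, 5, -142], [90, 5, -142], [130, 5, -142], [170, 5, -142], [210, 5, -142]], "spin": [0, 0, 0, 0, 0, 0, 0, 0, -1.3, -1.3]}}

```text
time: 17.25
tool_pos: [0.4687, -0.0552, 0.204]
tool_rot: [0.699, 0.716, -0.001, -0.001]
wrist_force: [0.2, 0.3, -0.6]
grip_width: 0.0316
grasp_force: 25.0
```

```bash
python3 - <<'E'
from h import *
to(470.3,80.5,125,91.4)
E
```

```text
t 17.25 pos [468.7 -55.2 204. ] psi 91.4 slide [135.6   5.   79. ] spin -0.0 zax [-1.8e-03  2.0e-04 -1.0e+00] F [ 0.2  0.3 -0.6] g 31.6 25.0
```

>>> {"name": "move_arm", "arguments": {"slide": [[45, 3, 0], [85, 3, 0], [120, 3, 0], [131, 3, 0], [131, 3, 20], [131, 3, 50], [131, 3, 70], [131, 3, 79], [131, 3, 79], [131, 3, 79]], "spin": [0, 0, 0, 0, 0, 0, 0, 0, 0, 0]}}

```text
time: 18.25
tool_pos: [0.47, 0.0741, 0.1263]
tool_rot: [0.699, 0.715, 0.0, 0.0]
wrist_force: [0.2, -0.1, -2.2]
grip_width: 0.0312
grasp_force: 25.0
```

```bash
python3 - <<'E'
from h import *
to(470.3,80.5,100,91.4)
q,d,c=cam('side'); p,_,_=cam('top')
cv2.imwrite('pics/z8.png',np.hstack([cv2.resize(q[270:360,305:375],(466,600),interpolation=2),cv2.resize(p[240:330,210:260],(333,600),interpolation=2)]))
E
```

```text
t 18.25 pos [470.   74.1 126.3] psi 91.3 slide [ 6.4  0.4 26.3] spin -0.1 zax [ 4.e-04  0.e+00 -1.e+00] F [ 0.2 -0.1 -2.2] g 31.2 25.0
```

View pics/z8.png

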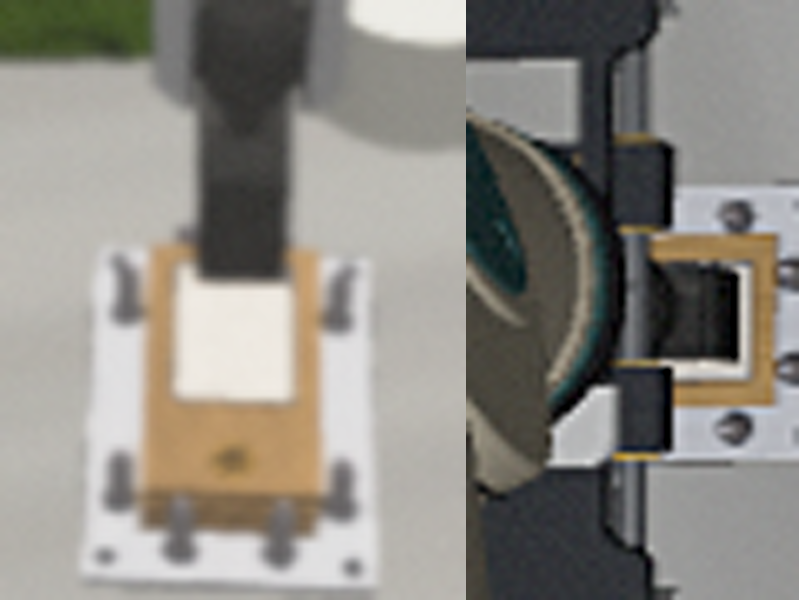

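The side crop shows the stamp upright above the box with its lower near edge at row 278, columns 198-284. The top crop shows the frame square to the white box.

```bash
python3 - <<'E'
from h import *
c=manip.calibration('side'); ct=manip.calibration('top')
f=lambda P,z:(onplane(c,np.array(P)/6.667+[304.5,269.5],z)*1000).round(1)[:,:2].tolist()
g=lambda P,z:(onplane(ct,(np.array(P)-[466,0])/6.667+[209.5,239.5],z)*1000).round(1)[:,:2].tolist()
for z in(.058,.063): print('stamp near edge',f([(198,276),(284,280)],z))
print('box corners',f([(175,265),(298,270),(173,400),(294,402)],.027))
print('top: stamp right edge',g([(741,262),(739,360)],.109),g([(741,262),(739,360)],.063),'box right',g([(753,262),(751,378)],.027))
to(470.3,80.5,100,91.4)
q,d,_=cam('side'); to(470.3,80.5,100,91.4)
g=q.max(2).astype(int)
print(g[300:314,320:352:1][:,::2])
E
```

```text
stamp near edge [[482.2, 84.8], [455.9, 84.5]]
stamp near edge [[482.2, 89.5], [456.1, 89.2]]
box corners [[489.7, 51.9], [450.7, 51.1], [488.0, 108.0], [451.0, 106.0]]
top: stamp right edge [[487.5, 43.1], [459.2, 42.9]] [[489.5, 50.0], [459.8, 49.9]] box right [[491.1, 51.6], [454.7, 51.3]]
t 18.35 pos [470.4  74.3 126.9] psi 91.4 slide [ 6.2  0.  26.9] spin -0.0 zax [ 1.8e-03  3.0e-04 -1.0e+00] F [-0.1  0.6 -0.2] g 31.5 25.0
t 18.4 pos [470.4  74.4 126.9] psi 91.4 slide [ 6.1  0.  26.9] spin -0.0 zax [ 1.9e-03  3.0e-04 -1.0e+00] F [-0.7 -0.5 -1.3] g 31.8 25.0
[[188 189 190 189 189 189 188 131  55  53  54  54  53  56 149 189]
 [189 189 190 189 189 191 185 119  54  54  52  53  54  56 152 190]
 [190 190 192 190 190 189 183 114  56  53  53  53  52  57 151 190]
 [190 191 190 190 187 188 169 107  54  54  55  54  53  59 149 190]
 [189 188 190 190 190 185 135  88  56  51  54  55  55  59 140 187]
 [191 192 190 188 190 182 124  78  53  55  56  56  54  57 131 186]
 [196 194 194 194 188 184 143  85  54  55  53  55  56  59 129 186]
 [203 190 201 204 189 187 170  96  57  57  55  54  54  66 143 190]
 [205 163 197 217 191 186 173  95  56  55  53  54  52  68 158 193]
 [208 144 173 214 192 181 176 103  52  57  56  55  54  70 151 193]
 [214 156 139 200 193 176 203 124  61  60  59  57  57  78 148 196]
 [219 168 121 191 194 173 214 149 106 103  89  88  87 111 165 197]
 [222 171 115 185 194 173 218 200 180 177 164 161 164 174 183 196]
 [222 172 113 182 191 176 224 233 230 227 227 226 227 230 206 196]]
```

```bash
python3 - <<'E'
from h import *
c=manip.calibration('side')
for z in(0,.005,.01): print(z,(onplane(c,[(345.7-.4,230.1-.4)],z)*1000).round(1), (onplane(c,[(347,191.3-.4)],z+.1)*1000).round(1))
q=cv2.imread('pics/side0.png').max(2); print(q[224:236,340:352:2])
p,d,_=cam('side'); P=cloud(c,d)*1000
g=p.max(2)<75; S=P[g&(abs(P[...,0]-470)<40)&(P[...,1]>40)&(P[...,1]<120)&(P[...,2]>30)&(P[...,2]<112)]
print(len(S)); 
for z in range(55,112,6):
    s=S[(S[:,2]>=z)&(S[:,2]<z+6)]
    if len(s): print(z,len(s),s.mean(0).round(1),np.percentile(s[:,1],[5,50,95]).round(1))
print(S[:,2].min())
to(470.3,80.5,100,91.4)
E
```

```text
0 [[ 464.4 -249.5   -0. ]] [[ 465.3 -277.9  100. ]]
0.005 [[ 464.5 -243.4    5. ]] [[ 465.4 -270.8  105. ]]
0.01 [[ 464.6 -237.2   10. ]] [[ 465.5 -263.8  110. ]]
[[125  53  51  53  51  79]
 [114  53  54  53  55  86]
 [110  54  51  52  53  89]
 [109  52  52  54  51  89]
 [113  58  56  52  57  95]
 [123  81  80  74  73 103]
 [149 129 126 120 117 133]
 [170 165 166 163 163 164]
 [175 174 173 174 173 174]
 [172 172 173 172 174 174]
 [171 173 174 175 170 174]
 [172 172 176 174 173 175]]
221
67 8 [468.9  94.3  72.3] [92.2 94.7 95.3]
73 24 [470.8  94.4  76.1] [92.  94.3 98. ]
79 24 [469.3  95.2  82.3] [92.7 95.1 97.5]
85 25 [471.1  95.   87.9] [93.  94.9 97.7]
91 22 [470.1  94.9  93.8] [92.7 95.  98. ]
97 27 [471.1  94.8 100.2] [91.7 95.2 97. ]
103 31 [468.   90.7 106.9] [75.9 93.5 97.4]
109 60 [470.   84.  110.4] [67.4 85.2 96.4]
71.95044856554279
t 18.45 pos [470.3  74.4 126.9] psi 91.4 slide [ 6.1  0.1 26.9] spin -0.0 zax [ 1.9e-03  3.0e-04 -1.0e+00] F [-0.9  0.6 -1.5] g 31.7 25.0
```

>>> {"name": "move_arm", "arguments": {"slide": [[4, -0.2, 0], [7.2, -0.2, 8], [7.2, -0.2, 16], [7.2, -0.2, 23], [7.2, -0.2, 26], [7.2, -0.2, 26.5], [7.2, -0.2, 26.5], [7.2, -0.2, 26.5]], "spin": [0, 0, 0, 0, 0, 0, 0, 0]}}

```text
time: 19.25
tool_pos: [0.4694, 0.0815, 0.0997]
tool_rot: [0.699, 0.715, 0.0, 0.0]
wrist_force: [0.1, 0.2, -0.8]
grip_width: 0.0312
grasp_force: 25.0
```

```bash
python3 - <<'E'
from h import *
q,d,c=cam('side'); p,_,_=cam('top')
to(470.3,81.5,100,91.4)
cv2.imwrite('pics/z9.png',np.hstack([cv2.resize(q[270:360,305:375],(466,600),interpolation=2),cv2.resize(p[240:330,210:260],(333,600),interpolation=2)]))
E
```

```text
t 19.35 pos [469.5  81.5  99.7] psi 91.4 slide [-0.   0.8 -0.3] spin -0.0 zax [ 6.e-04  1.e-04 -1.e+00] F [ 0.6  0.4 -0.8] g 31.2 25.0
```

View pics/z9.png

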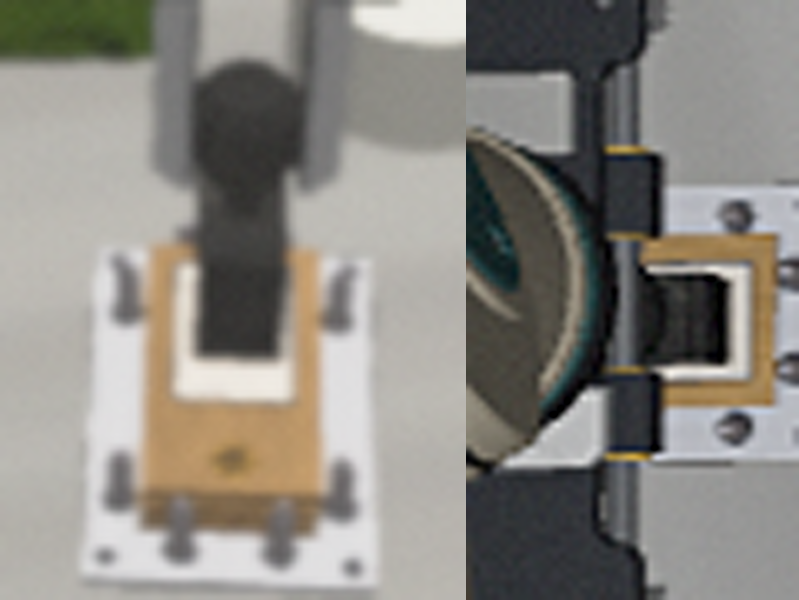

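The side crop shows the stamp's lower edge at row 357, columns 197-281, within the box at columns 173-295. In the top crop its right edge is at column 727, rows 274-363, with the box edge at column 751.

```bash
python3 - <<'E'
from h import *
c=manip.calibration('side'); ct=manip.calibration('top')
f=lambda P,z:(onplane(c,np.array(P)/6.667+[304.5,269.5],z)*1000).round(1)[:,:2].tolist()
g=lambda P,z:(onplane(ct,(np.array(P)-[466,0])/6.667+[209.5,239.5],z)*1000).round(1)[:,:2].tolist()
for z in(.037,.043): print('side',f([(197,356),(281,358)],z),'top',g([(727,274),(727,363)],z))
print(f([(173,400),(295,402)],.027),g([(752,264),(751,380)],.027))
E
```

```text
side [[481.3, 98.5], [455.6, 97.4]] top [[486.9, 58.2], [459.2, 57.5]]
side [[481.3, 103.9], [455.8, 102.8]] top [[486.7, 57.3], [459.2, 56.6]]
[[488.0, 108.0], [450.7, 106.0]] [[490.5, 51.9], [454.1, 51.3]]
```

>>> {"name": "move_arm", "arguments": {"slide": [[0, 0.6, -0.3], [0, 0.6, -0.3], [0, 0.6, -0.3], [0, 0.6, -0.3], [0, 0.6, -0.3]], "spin": [0, 0, 0, 0, 0]}}

```text
time: 19.85
tool_pos: [0.4698, 0.0815, 0.0998]
tool_rot: [0.699, 0.716, -0.0, 0.0]
wrist_force: [0.5, -0.2, -1.3]
grip_width: 0.0315
grasp_force: 25.0
```

```bash
python3 - <<'E'
from h import *
to(470.3,81.5,100,91.4)
print(manip.finish_job())
E
```

```text
t 19.85 pos [469.8  81.5  99.8] psi 91.4 slide [-0.   0.5 -0.2] spin -0.0 zax [-0. -0. -1.] F [ 0.5 -0.2 -1.3] g 31.5 25.0
the job is handed in; nothing more can be done
None
```

The job is handed in at 19.9 s, with no verdict returned: both loose tags are on the rack tag with eyelets at the same end, and the stamp is held upright about 1 cm above the top tag's date box, centred to about 1 mm by the top view (side view less certain).

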